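# Set out the biscuit things on their outline boards

## Robot

A 6-joint arm with a two-finger parallel gripper is mounted at the origin on a cart in front of the work surface, level with it; the furniture and walls round the work are solid. World frame = base frame: x ahead of the robot, y to its left, z up, the work surface at z = 0. Lengths are in m, angles in rad, forces in N, time in s.
With the tool pointing down it reaches from about 0.325 to 0.9 m from the base axis. Payload 6.1 kg.
Tool frame: the origin (TCP) lies at the very end of the fingers, on their centre line; the grasp point (between the pads) lies 19 mm behind it; z points along the fingers, y is the line along which they close (so a half turn about z gives the same grasp; the last joint's range is limited). The gripper opens to 87 mm and grips with 3 to 60 N. Pads are 19 mm wide; open, the fingers measure 117 mm over their backs; the gripper's body (75 mm by 190 mm) begins 51 mm behind the grasp point.
Start: joints at [1.127, 0.22, 1.526, -0, 1.395, -0.126], TCP at [0.195, 0.594, 0.223] pointing down, gripper open.
Joint ranges: [-2.98, 2.98], [-0.91, 2.08], [0.09, 2.57], [-1.24, 4.39], [0.2, 2.65], [-2.68, 2.68]. Speed limits (rad/s): [2.57, 2.57, 3.01, 3.14, 3.14, 3.14].

## Interface

Orientations are given as [roll, pitch, yaw] about the fixed x, y, z axes, in that order (R = Rz(yaw) Ry(pitch) Rx(roll)).
In Python, from rig import arm, eyes, order gives the robot as it stands. The module is installed in compiled form; this text tells all that it offers.
- The arm moves only by the shell command python3 -m inch 'ROWS'. ROWS is a JSON object of lists of equal length, an entry for each row: "translation": the shift along the tool's x, y, z in mm, a list of three; "angular": the turn, a rotation vector about the tool's x, y, z in degrees, a list of three; "jaw": the opening, from 0 (shut) to 1 (fully open). A call has 1 to 8 rows; each row is the pose to reach, as a shift and turn from the pose commanded when the call began, along the tool's axes at that moment; what a row does not reach only later rows make up. A row lasts 1/10 s, in which the tool goes at most 50 mm and 8.59 degrees, less where a joint would pass 70% of its speed; a pose out of reach is approached as far as the arm can. A call with a gripper value outside its range is refused whole. The fingers move at their own pace and stop on an object; the grip force is fixed at half the most. Time passes only in rows, so rows that repeat a pose let the fingers close. It gives the time, the measured TCP pose, the force, the opening and the grip force at its end, in the units of the state.
- arm.get_obs(): the state, without advancing time (a new reading comes with each control period).
- eyes.capture(name): name is "scene" or "top" or "wrist"; returns the picture (384x512x3 uint8, red, green, blue); there is no depth.
- eyes.camera_model(name): a dict with "mtx" (3x3 intrinsics, pixels), "camera_from_world" (4x4, takes a point from world to camera coordinates). Camera axes: x right, y down, z forward; pixel columns grow to the right and rows downward; lengths in m; the calibration is good to about 2 mm. A picture is of the moment at which its call begins: read the wrist's pose just before it. camera_model takes no time and is no camera call; for the wrist camera it gives the pose at the moment of the call.
- order.sign_off(): hands the job in; it is judged then, once.
The state is a dict: "time_s": time; "joint_positions": joint angles; "joint_velocities": joint speeds; "tau": joint torques, N m; "ee_pos": TCP position; "tcp_rot": TCP orientation; "ft_force": force on the tool from outside, world axes, zero at the start; "ft_torque": the same for the moment, N m; "finger_gap": opening from 0.0 (shut) to 1.0 (fully open); "finger_force": force on a finger pad.
Only numpy, scipy, OpenCV 4.12 (cv2) and the standard library are available. Lean on these libraries where they do the work, as an engineer would, in place of code of your own. Each camera call takes 0.05 s, during which the arm holds its last target. There are 200 camera calls.

## Task

Set the star cutter, the round cutter, the fir-tree cutter and the bundle of cinnamon sticks each down flat on the round white-topped board that shows its outline, centred on the drawing, and let go of them. Lay the fir-tree cutter with its top the way the drawn tree points and the cinnamon along its drawn oblong (either end first); how the star's points are turned does not matter. Leave the spice tin and the kitchen timer where they stand.

Things in the scene. Friction and masses are not known exactly. Their poses are not given: they have to be found in the camera images.
- cutter_star_mid (a point): five-pointed star cookie cutter of bare tin, hollow, 22 mm high and lying flat on the worktop; tips 27.5 mm from its centre. The point is its centre, half-way up (11 mm above its underside). +x points to one tip, so the others lie at 72 degree steps; the tips at x = 8.5, y = +-28 mm are 56 mm apart and can be gripped from outside across y. Light (about 20 g).
- cutter_round_mid (a point): plain round cookie cutter of bare tin, hollow, 56 mm across, 26 mm high, lying flat. The point is its centre, half-way up (13 mm). Can be gripped from outside across its diameter. About 20 g.
- cutter_tree_mid (a point): fir-tree cookie cutter of bare tin, hollow, 71 mm long (x), 52 mm wide (y), 20 mm high, lying flat. The point is its centre, half-way up (10 mm). +x points to the tree's top (at x = 35 mm), the short trunk is at x = -35 to -24 mm, and the lowest, widest branches (52 mm across, from y = -26 to +26 mm) lie at x = -24 mm, so it can be gripped from outside across y with the fingers at x = -20 mm. About 20 g.
- cinnamon_mid (a point): bundle of brown cinnamon sticks tied with twine, 101 mm long (y), 39 mm wide (x), 25 mm high, lying flat. The point is its centre, half-way up (12.5 mm). Gripped across x, where the part that the fingers meet is 34 mm wide. About 30 g.
- board_star_mid (a point): centre of the top face of a fixed round board, 120 mm across and 8 mm thick, brown wood rim round a white top, on which the black outline of a five-pointed star 55 mm across is drawn at its middle. z up; +x points to one drawn tip.
- board_round_mid (a point): centre of the top face of a fixed round board, 120 mm across and 8 mm thick, brown wood rim round a white top, on which the black outline of a circle 56 mm across is drawn at its middle. z up.
- board_tree_top (a point): the drawn tree's top on a fixed round board, 120 mm across and 8 mm thick, brown wood rim round a white top, on which the black outline of a fir tree 70 mm long is drawn at its middle. This point lies on the board's top face, 35 mm from the board's centre; +x points from the board's centre to this point, the way the drawn tree points, so the centre of the board and of the drawing is at x = -35 mm, y = 0 from here. z up.
- board_cinnamon_mid (a point): centre of the top face of a fixed round board, 120 mm across and 8 mm thick, brown wood rim round a white top, on which the black outline of an oblong 98 x 36 mm is drawn at its middle. z up; y runs along the oblong.
- spice_tin_mid (a point): bystander: small round tin, cream and grey, 46 mm across, 48 mm high, standing loose among the work; the point is its centre, half-way up (24 mm). Not to be disturbed.
- timer_mid (a point): bystander: round white and green kitchen timer with a dial on top, 66 mm across, 50 mm high, loose at the robot's right; the point is its centre, half-way up (25 mm). Not to be disturbed.
Not all that is in view belongs to the job. Leave any purple look-alike of the part that bears board_round_mid alone.

How it is judged:
At the end, for the whole second after the job is handed in: Each of the four lies flat (7 degrees) at rest on its own board's top (4 mm), its centre within 12 mm of the drawing's centre (tree: 12 mm along and across), the tree pointing as drawn within 14 degrees, the cinnamon along its oblong within 14 degrees either way, and no finger touches them (horizontal distance between cutter_star_mid and board_star_mid below 0.012 m and z of cutter_star_mid in the frame of board_star_mid between 0.007 and 0.015 m and angle between each of cutter_star_mid, cutter_round_mid, cutter_tree_mid, cinnamon_mid's own z axis and vertical below 0.12 rad and linear speed of each of cutter_star, cutter_round, cutter_tree, cinnamon below 0.01 m/s and contact force between the fingers and cutter_star below 0.1 N and horizontal distance between cutter_round_mid and board_round_mid below 0.012 m and z of cutter_round_mid in the frame of board_round_mid between 0.009 and 0.017 m and contact force between the fingers and cutter_round below 0.1 N and x of cutter_tree_mid in the frame of board_tree_top between -0.047 and -0.023 m and y of cutter_tree_mid in the frame of board_tree_top between -0.012 and 0.012 m and x of board_tree_top in the frame of cutter_tree_mid above 0.01 m and angle between the x axis of cutter_tree_mid and the x axis of board_tree_top, either way round below 0.25 rad and z of cutter_tree_mid in the frame of board_tree_top between 0.006 and 0.014 m and contact force between the fingers and cutter_tree below 0.1 N and horizontal distance between cinnamon_mid and board_cinnamon_mid below 0.012 m and angle between the y axis of cinnamon_mid and the y axis of board_cinnamon_mid, either way round below 0.25 rad and z of cinnamon_mid in the frame of board_cinnamon_mid between 0.0085 and 0.0165 m and contact force between the fingers and cinnamon below 0.1 N).
It fails at once if the spice tin is moved by more than 15 mm (distance of spice_tin_mid from where it was at the start of the episode above 0.015 m).
It fails at once if the kitchen timer is moved by more than 15 mm (distance of timer_mid from where it was at the start of the episode above 0.015 m).
It also fails if it takes over 102 s, if anything falls off the work surface, if the arm or the gripper's body presses on something with over 40 N, if the wrist force passes 120 N, or if a joint passes its speed limit or range.

## Working session

There is one attempt and no reset: what is moved stays moved. The work goes in short steps, Python scripts to look and compute and a shell command to move; the robot and the scene stay as the last step left them, time stands still between calls to the robot, and variables do not carry over. Pictures are saved under pics/ and viewed, at most 14 in all, crops included, and the job is handed in when it is done.

```bash
mkdir -p pics; python3 - <<'E'
from rig import arm,eyes
import cv2
for n in("top","scene"):
    p=eyes.capture(n); cv2.imwrite(f"pics/{n}0.png",cv2.resize(p[:,:,::-1],None,fx=1.5,fy=1.5,interpolation=cv2.INTER_CUBIC))
    m=eyes.camera_model(n);print(n,m["mtx"],m["camera_from_world"])
o=arm.get_obs();print(o["ee_pos"],o["tcp_rot"],o["time_s"],o["finger_gap"])
E
```

```text
top [[469.77273096   0.         259.05729778]
 [  0.         469.77273096 196.79616002]
 [  0.           0.           1.        ]] [[ 0.43130368 -0.90216034  0.00915772 -0.304163  ]
 [-0.83865737 -0.40464504 -0.36457676  0.44981853]
 [ 0.33261232  0.1495631  -0.93112831  1.18303086]
 [ 0.          0.          0.          1.        ]]
scene [[415.04031283   0.         257.2402276 ]
 [  0.         415.04031283 191.56350494]
 [  0.           0.           1.        ]] [[ 0.77849108 -0.62764972  0.00273109 -0.45530983]
 [-0.26776606 -0.3360467  -0.90298059  0.18465734]
 [ 0.56767329  0.70223105 -0.42967265  0.85953218]
 [ 0.          0.          0.          1.        ]]
[0.19507665 0.59319631 0.22155606] [-3.13986122e+00 -2.10510626e-04  2.82378622e+00] 0.1 0.9996464846511803
```

View pics/top0.png

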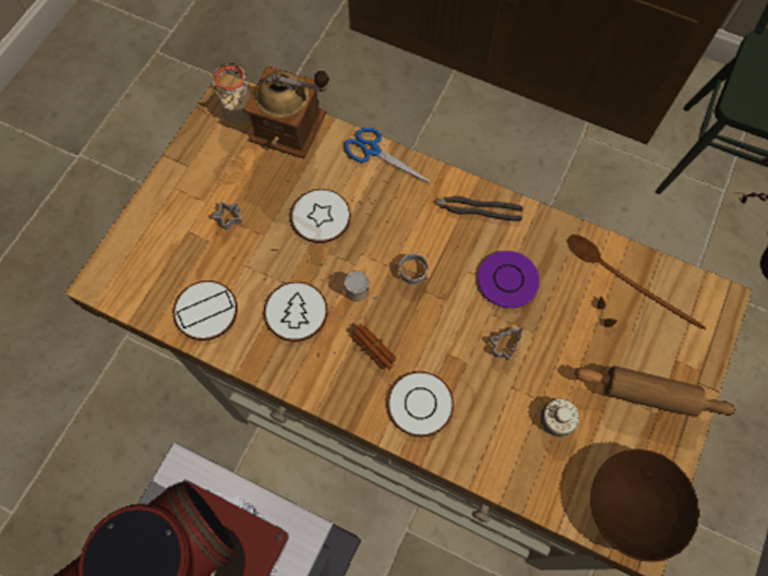

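View pics/scene0.png

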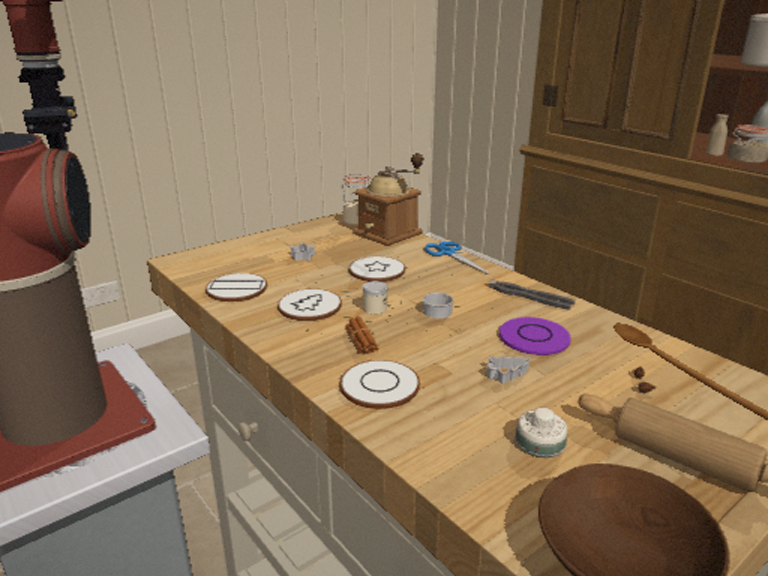

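The top view shows the star cutter at (227,215), round cutter (412,268), tree cutter (504,342) and cinnamon (373,345). The boards are star (320,215), cinnamon (205,310), tree (296,310) and white round (420,404). The spice tin is at (356,286) and the timer at (561,416). Two boards carry a circle: white (420,404) and purple (508,278). The white one fits the description, because the purple is the look-alike. I'll confirm this in enlarged crops.

```bash
python3 - <<'E'
from rig import eyes
import cv2
p=eyes.capture("top")[:,:,::-1]
for i,(x,y,w,h) in enumerate([(110,115,200,150),(220,160,180,135)]):
    s=800/w
    c=cv2.resize(p[y:y+h,x:x+w],None,fx=s,fy=s,interpolation=cv2.INTER_CUBIC); print(s)
    cv2.imwrite(f"pics/crop{i}.png",c)
E
```

```text
4.0
4.444444444444445
```

View pics/crop0.png

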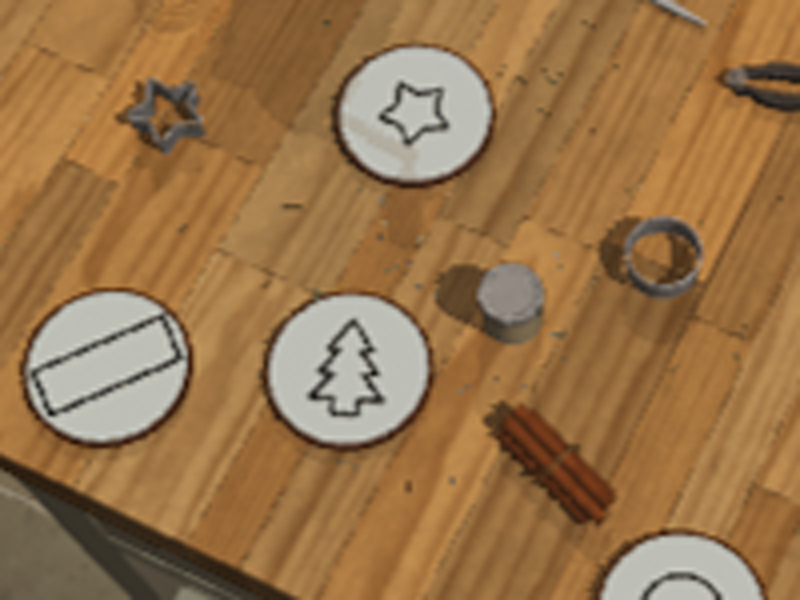

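View pics/crop1.png

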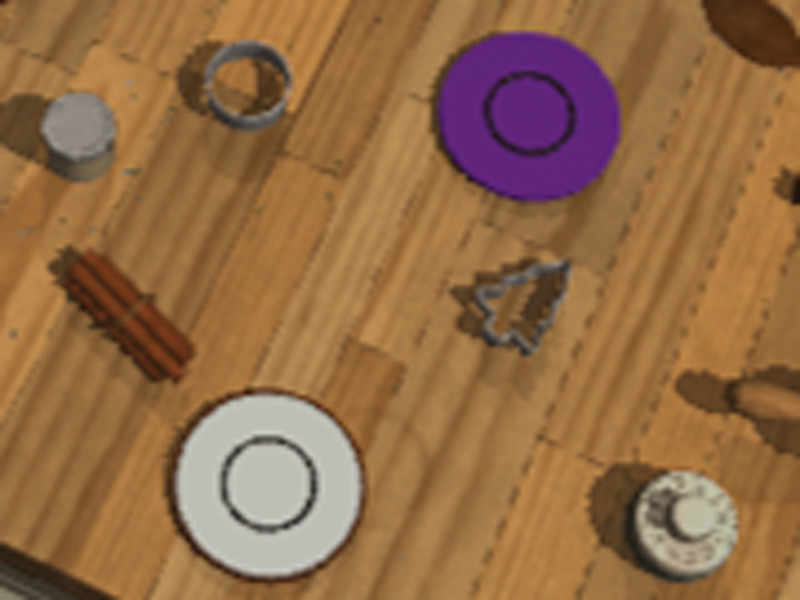

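```bash
cat > h.py <<'E'
import numpy as np
from rig import arm,eyes
from scipy.spatial.transform import Rotation as R
def w(name,px,z,m=None):
    m=m or eyes.camera_model(name); T=np.array(m["camera_from_world"]); K=np.array(m["mtx"])
    d=T[:3,:3].T@np.linalg.solve(K,[px[0],px[1],1]); c=-T[:3,:3].T@T[:3,3]
    return (c+d*(z-c[2])/d[2])[:2]
def to(x,y,z,yaw=None):
    "rows values; yaw deg mod 180 chosen nearest to now unless given as (yaw,) exact"
    o=arm.get_obs(); Q=R.from_euler("xyz",o["tcp_rot"]); t=Q.inv().apply(np.array([x,y,z])-o["ee_pos"])*1000
    y0=np.degrees(o["tcp_rot"][2]); 
    if yaw is None: d=0
    elif isinstance(yaw,tuple): d=(yaw[0]-y0+180)%360-180
    else: d=(yaw-y0+90)%180-90
    rv=(Q.inv()*R.from_euler("xyz",[180,0,y0+d],degrees=True)).as_rotvec(degrees=True)
    print("now",o["ee_pos"].round(4),"yaw %.1f"%y0,"t%.2f gap %.3f q"%(o["time_s"],o["finger_gap"]),np.round(o["joint_positions"],2)); print("T",t.round(1),"A",rv.round(1))
E
python3 - <<'E'
from h import *
c0=lambda u,v:(110+(u+.5)/4-.5,115+(v+.5)/4-.5)
s=800/180
c1=lambda u,v:(220+(u+.5)/s-.5,160+(v+.5)/s-.5)
P=lambda n,p,z:print(n,w("top",p,z).round(4))
D=lambda n,a,b,z:print(n,"ang",np.degrees(np.arctan2(*(w("top",b,z)-w("top",a,z))[::-1])).round(1),"len",np.linalg.norm(w("top",b,z)-w("top",a,z)).round(4))
P("starboard",c0(414,113),.008)
P("star",c0(166,111),.022)
for t in [(196,82),(150,80),(122,115),(165,150),(203,128)]:
    D("startip",c0(166,112),c0(*t),.022)
P("cinboard",c0(107,366),.008); D("cinb",c0(41,393),c0(172,338),.008)
P("treeboard",c0(349,370),.008); D("treeb",c0(345,415),c0(354,321),.008);P("top",c0(354,321),.008)
P("round",c1(248,82),.026);P("roundboard",c1(269,484),.008);P("cin",c1(122,313),.02);D("cin",c1(70,262),c1(175,365),.02)
P("treetip",c1(570,264),.02);P("treeB1",c1(475,297),.02);P("treeB2",c1(530,352),.02)
D("tree",c1(503,325),c1(570,264),.02);D("treeB",c1(475,297),c1(530,352),.02)
P("tin",c1(78,127),.048);P("timer",c1(688,515),.05)
E
```

```text
starboard [0.6624 0.1331]
star [0.5775 0.2954]
startip ang -13.1 len 0.0325
startip ang 53.4 len 0.0304
startip ang 120.3 len 0.0325
startip ang -151.0 len 0.0316
startip ang -89.3 len 0.0314
cinboard [0.3873 0.2359]
cinb ang -39.2 len 0.0986
treeboard [0.4595 0.0793]
treeb ang 23.2 len 0.0715
top [0.4942 0.0939]
round [ 0.6316 -0.0872]
roundboard [ 0.4011 -0.2089]
cin [ 0.457  -0.0816]
cin ang -109.8 len 0.0942
treetip [ 0.6088 -0.3222]
treeB1 [ 0.5625 -0.2765]
treeB2 [ 0.5442 -0.3211]
tree ang -22.4 len 0.0602
treeB ang -112.3 len 0.0482
tin [ 0.5476 -0.0067]
timer [ 0.4817 -0.4413]
```

```bash
python3 -c "
from h import *
to(.572,.302,.16,128)"
```

```text
now [0.1951 0.5932 0.2217] yaw 161.8 t0.15 gap 1.002 q [ 1.13  0.22  1.53  0.    1.39 -0.13]
T [-449.1 -158.8   61.8] A [-0.1  0.  33.8]
```

```bash
python3 -m inch '{"translation":[[-47,-17,6],[-94,-33,13],[-141,-50,19],[-188,-66,26],[-235,-83,32],[-282,-100,39],[-329,-116,45],[-376,-133,52]],"angular":[[0,0,4],[0,0,8],[0,0,12],[0,0,17],[0,0,21],[0,0,25],[0,0,29],[0,0,34]],"jaw":[1,1,1,1,1,1,1,1]}'; python3 -c "
from h import *
to(.572,.302,.16,128)"
```

```text
time_s: 0.95
ee_pos: [0.5105, 0.3498, 0.1705]
tcp_rot: [3.141, -0.0, 2.227]
ft_force: [0.7, 1.3, -0.4]
finger_gap: 1.001
finger_force: 0.0
now [0.5105 0.3498 0.1705] yaw 127.6 t0.95 gap 1.001 q [ 0.47  0.25  1.6   0.    1.3  -0.18]
T [-75.4  19.6  10.5] A [ 0.  -0.  -0.4]
```

```bash
python3 -m inch '{"translation":[[-40,10,5],[-75,20,10],[-75,20,10],[-75,20,10]],"angular":[[0,0,0],[0,0,0],[0,0,0],[0,0,0]],"jaw":[1,1,1,1]}'; python3 - <<'E'
from h import *
import cv2,pickle
to(.572,.302,.16,128)
m=eyes.camera_model("wrist");p=eyes.capture("wrist")
pickle.dump(m,open("m1.pkl","wb")); cv2.imwrite("pics/w1.png",cv2.resize(p[:,:,::-1],None,fx=1.5,fy=1.5,interpolation=cv2.INTER_CUBIC))
T=m["camera_from_world"];K=m["mtx"];q=T[:3,:3]@np.array([.5775,.2954,.022])+T[:3,3];q=K@q;print(q[:2]/q[2]*1.5)
E
```

```text
time_s: 1.35
ee_pos: [0.5709, 0.3035, 0.16]
tcp_rot: [-3.14, -0.001, 2.228]
ft_force: [0.1, 1.0, -0.3]
finger_gap: 1.0
finger_force: 0.0
now [0.5709 0.3035 0.16  ] yaw 127.7 t1.35 gap 1.000 q [ 0.37  0.32  1.53  0.    1.3  -0.29]
T [-1.8 -0.   0. ] A [-0.1 -0.1 -0.3]
[380.63025138 291.53007672]
```

View pics/w1.png

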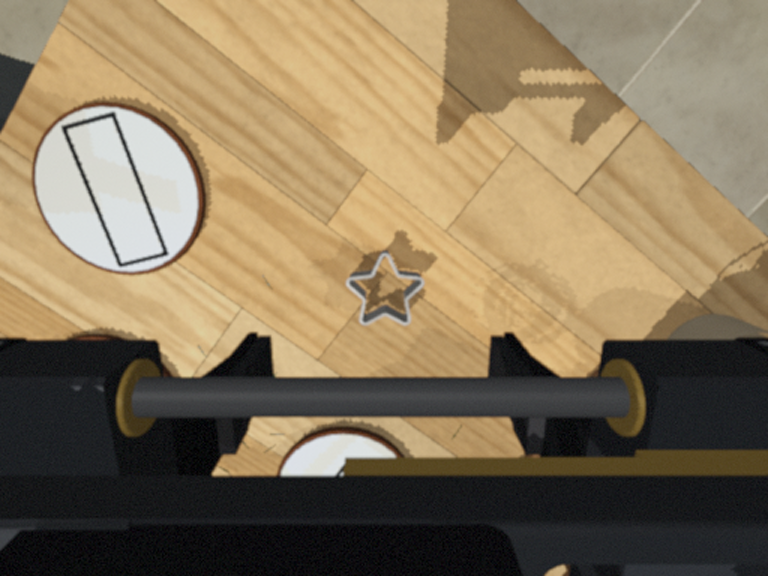

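The star cutter shows at (386,291). Its side tips are at (349,288) and (423,288) and its top tip at (384,254), so the fingers line up across those tips.

```bash
python3 - <<'E'
from h import *
import pickle
m=pickle.load(open("m1.pkl","rb"))
q=lambda u,v,z=.022:w("",((u+.5)/1.5-.5,(v+.5)/1.5-.5),z,m)
t=np.array([q(384,254),q(349,288),q(423,288),q(363,323),q(409,322)]);c=t.mean(0);print(c,np.linalg.norm(t-c,axis=1),np.degrees(np.arctan2(*(t-c).T[::-1])))
g=(t[1]+t[2])/2; d=t[2]-t[1]; a=np.degrees(np.arctan2(d[1],d[0]));print(g,a,np.linalg.norm(d))
print("cinboard",q(115,190,.008))
yaw=a+90
o=arm.get_obs()
to(g[0],g[1],.006,yaw)
E
```

```text
[0.58183062 0.29533248] [0.03010225 0.02669621 0.02721169 0.02660456 0.02643162] [ 130.00307438 -154.17827751   49.37260339  -90.41936236  -11.96406576]
[0.57867454 0.2998447 ] 37.71137392565566 0.05277350695952681
cinboard [0.38639666 0.23668076]
now [0.5703 0.3044 0.1604] yaw 127.8 t1.40 gap 0.997 q [ 0.37  0.32  1.53  0.    1.3  -0.29]
T [ -8.8   4.  154.3] A [-0.1 -0.   0.1]
```

```bash
python3 -m inch '{"translation":[[-7,4,50],[-7,4,95],[-7,4,130],[-7,4,150],[-7,4,156],[-7,4,156]],"angular":[[0,0,0],[0,0,0],[0,0,0],[0,0,0],[0,0,0],[0,0,0]],"jaw":[1,1,1,1,1,1]}'; python3 -m inch '{"translation":[[0,0,0],[0,0,0],[0,0,0],[0,0,0],[0,0,0],[0,0,0],[0,0,0],[0,0,0]],"angular":[[0,0,0],[0,0,0],[0,0,0],[0,0,0],[0,0,0],[0,0,0],[0,0,0],[0,0,0]],"jaw":[0.5,0.4,0.3,0.3,0.3,0.3,0.3,0.3]}'
```

```text
time_s: 2.0
ee_pos: [0.577, 0.3021, 0.0044]
tcp_rot: [-3.14, -0.001, 2.232]
ft_force: [1.5, 0.2, 0.1]
finger_gap: 1.001
finger_force: 0.0
time_s: 2.8
ee_pos: [0.5787, 0.3012, 0.0054]
tcp_rot: [3.141, 0.0, 2.23]
ft_force: [-0.7, -0.4, 3.3]
finger_gap: 0.61
finger_force: 30.0
```

```bash
python3 -c "
from h import *
to(.658,.139,.06);to(.658,.139,.0135)"
```

```text
now [0.5787 0.3012 0.0054] yaw 127.8 t2.80 gap 0.610 q [ 0.36  0.51  1.59 -0.    1.04 -0.3 ]
T [-176.8  -36.7  -54.6] A [0. 0. 0.]
now [0.5787 0.3012 0.0054] yaw 127.8 t2.80 gap 0.610 q [ 0.36  0.51  1.59 -0.    1.04 -0.3 ]
T [-176.7  -36.7   -8.1] A [0. 0. 0.]
```

```bash
python3 -m inch '{"translation":[[0,0,-45],[-40,-8,-50],[-80,-17,-50],[-125,-27,-50],[-165,-35,-50],[-177,-37,-50],[-177,-37,-50],[-177,-37,-30]],"angular":[[0,0,0],[0,0,0],[0,0,0],[0,0,0],[0,0,0],[0,0,0],[0,0,0],[0,0,0]],"jaw":[0.3,0.3,0.3,0.3,0.3,0.3,0.3,0.3]}'; python3 -c "
from h import *
to(.658,.139,.0135)"
```

```text
time_s: 3.6
ee_pos: [0.6597, 0.1396, 0.0375]
tcp_rot: [3.137, 0.002, 2.23]
ft_force: [1.0, 0.5, -1.0]
finger_gap: 0.616
finger_force: 30.0
now [0.6597 0.1396 0.0375] yaw 127.8 t3.60 gap 0.616 q [ 0.09  0.51  1.52  0.    1.11 -0.57]
T [ 0.6 -1.8 24. ] A [0.3 0.1 0. ]
```

Next: lower, release, lift, then compute the move to the round cutter.

```bash
python3 -m inch '{"translation":[[0,-1,12],[0,-1,20],[0,-1,24],[0,-1,24],[0,-1,24],[0,-1,24],[0,-1,24],[0,-1,24]],"angular":[[0,0,0],[0,0,0],[0,0,0],[0,0,0],[0,0,0],[0,0,0],[0,0,0],[0,0,0]],"jaw":[0.3,0.3,0.3,0.3,0.7,0.9,1,1]}'; python3 -m inch '{"translation":[[0,0,0],[0,0,-30],[0,0,-75],[0,0,-110],[0,0,-110]],"angular":[[0,0,0],[0,0,0],[0,0,0],[0,0,0],[0,0,0]],"jaw":[1,1,1,1,1]}'; python3 -c "
from h import *
to(.6316,-.0872,.125,80)"
```

```text
time_s: 4.4
ee_pos: [0.6565, 0.1383, 0.0105]
tcp_rot: [-3.141, -0.0, 2.231]
ft_force: [0.1, 0.1, -0.0]
finger_gap: 0.884
finger_force: 0.0
time_s: 4.9
ee_pos: [0.6613, 0.1384, 0.1283]
tcp_rot: [3.132, 0.006, 2.23]
ft_force: [0.9, -0.7, 1.0]
finger_gap: 0.999
finger_force: 0.0
now [0.6613 0.1384 0.1283] yaw 127.8 t4.90 gap 0.999 q [ 0.09  0.4   1.48  0.    1.25 -0.57]
T [-160.1 -161.7    2.7] A [ 0.7  0.1 47.8]
```

```bash
python3 -m inch '{"translation":[[-26,-26,0],[-52,-53,0],[-80,-80,0],[-106,-106,0],[-132,-133,0],[-160,-162,0],[-160,-162,0],[-160,-162,0]],"angular":[[0,0,8],[0,0,16],[0,0,24],[0,0,32],[0,0,40],[0,0,48],[0,0,48],[0,0,48]],"jaw":[1,1,1,1,1,1,1,1]}'; python3 - <<'E'
from h import *
import cv2,pickle
to(.6316,-.0872,.005,80)
m=eyes.camera_model("wrist");p=eyes.capture("wrist")
pickle.dump(m,open("m2.pkl","wb")); cv2.imwrite("pics/w2.png",cv2.resize(p[:,:,::-1],None,fx=1.5,fy=1.5,interpolation=cv2.INTER_CUBIC))
E
```

```text
time_s: 5.7
ee_pos: [0.6264, -0.0886, 0.1202]
tcp_rot: [-3.141, -0.0, 1.391]
ft_force: [0.4, 0.4, 0.7]
finger_gap: 0.999
finger_force: 0.0
now [ 0.6264 -0.0886  0.1202] yaw 79.7 t5.70 gap 0.999 q [-0.27  0.33  1.6   0.    1.22 -0.09]
T [  2.2   5.  115.2] A [-0.1 -0.  -0.3]
```

View pics/w2.png

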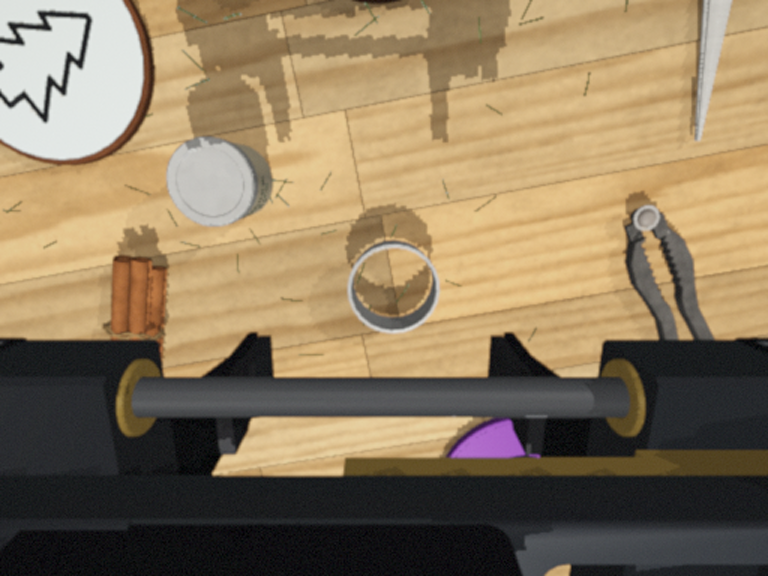

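The round cutter's upper rim spans x 348–438 and y 240–332, so its centre is at (393,286). The tin is upper left at (212,182), well clear.

```bash
python3 - <<'E'
from h import *
import pickle
m=pickle.load(open("m2.pkl","rb"))
q=lambda u,v,z=.026:w("",((u+.5)/1.5-.5,(v+.5)/1.5-.5),z,m)
g=q(393,286);print(g,np.linalg.norm(q(348,286)-q(438,286)))
print("tin",q(212,180,.048))
to(g[0],g[1],.006)
E
```

```text
[ 0.63464737 -0.08468703] 0.05473788545252182
tin [ 0.55195453 -0.00574623]
now [ 0.6266 -0.0875  0.1202] yaw 79.8 t5.75 gap 0.999 q [-0.26  0.33  1.6   0.    1.22 -0.09]
T [  4.2   7.6 114.2] A [-0. -0.  0.]
```

```bash
python3 -m inch '{"translation":[[4,7,40],[4,7,80],[4,7,105],[4,7,114],[4,7,114]],"angular":[[0,0,0],[0,0,0],[0,0,0],[0,0,0],[0,0,0]],"jaw":[1,1,1,1,1]}'; python3 -m inch '{"translation":[[0,0,0],[0,0,0],[0,0,0],[0,0,0],[0,0,0],[0,0,0],[0,0,0],[0,0,-40]],"angular":[[0,0,0],[0,0,0],[0,0,0],[0,0,0],[0,0,0],[0,0,0],[0,0,0],[0,0,0]],"jaw":[0.5,0.4,0.3,0.3,0.3,0.3,0.3,0.3]}'; python3 -c "
from h import *
to(.4025,-.2085,.07,70)"
```

```text
time_s: 6.25
ee_pos: [0.6333, -0.0835, 0.0052]
tcp_rot: [-3.138, -0.0, 1.395]
ft_force: [-0.2, -0.0, -0.3]
finger_gap: 1.001
finger_force: 0.0
time_s: 7.05
ee_pos: [0.6292, -0.0838, 0.0408]
tcp_rot: [-3.129, -0.001, 1.392]
ft_force: [-1.3, 0.2, -1.0]
finger_gap: 0.63
finger_force: 30.0
now [ 0.6292 -0.0838  0.0408] yaw 79.8 t7.05 gap 0.630 q [-0.26  0.44  1.62 -0.    1.1  -0.08]
T [-162.9 -201.3  -26.9] A [-0.7  0.   9.8]
```

```bash
python3 -m inch '{"translation":[[-10,-10,-27],[-40,-49,-27],[-70,-87,-27],[-100,-125,-27],[-131,-162,-27],[-163,-201,-27],[-163,-201,-27],[-163,-201,-27]],"angular":[[0,0,0],[0,0,0],[0,0,0],[0,0,5],[0,0,8],[0,0,10],[0,0,10],[0,0,10]],"jaw":[0.3,0.3,0.3,0.3,0.3,0.3,0.3,0.3]}'; python3 -c "
from h import *
to(.4025,-.2085,.014)"
```

```text
time_s: 7.85
ee_pos: [0.4071, -0.2105, 0.0739]
tcp_rot: [3.141, -0.0, 1.215]
ft_force: [0.1, -0.3, -0.8]
finger_gap: 0.629
finger_force: 30.0
now [ 0.4071 -0.2105  0.0739] yaw 69.6 t7.85 gap 0.629 q [-0.65 -0.01  2.08  0.    1.08 -0.29]
T [ 0.3 -5.  59.9] A [ 0. -0. -0.]
```

```bash
python3 -m inch '{"translation":[[0,-3,30],[0,-3,50],[0,-3,58],[0,-3,60],[0,-3,60],[0,-3,60],[0,-3,60],[0,-3,60]],"angular":[[0,0,0],[0,0,0],[0,0,0],[0,0,0],[0,0,0],[0,0,0],[0,0,0],[0,0,0]],"jaw":[0.3,0.3,0.3,0.3,0.3,0.7,0.9,1]}'; python3 -m inch '{"translation":[[0,0,0],[0,0,0],[0,0,-40],[0,0,-75],[0,0,-110],[0,0,-110]],"angular":[[0,0,0],[0,0,0],[0,0,0],[0,0,0],[0,0,0],[0,0,0]],"jaw":[1,1,1,1,1,1]}'; python3 -c "
from h import *
to(.559,-.304,.13,68)"
```

```text
time_s: 8.65
ee_pos: [0.4054, -0.2087, 0.014]
tcp_rot: [3.141, 0.0, 1.219]
ft_force: [0.3, 0.9, 0.4]
finger_gap: 0.799
finger_force: 0.0
time_s: 9.25
ee_pos: [0.4081, -0.2112, 0.1292]
tcp_rot: [3.132, 0.003, 1.218]
ft_force: [0.3, -2.0, -0.3]
finger_gap: 0.999
finger_force: 0.0
now [ 0.4081 -0.2112  0.1292] yaw 69.8 t9.25 gap 0.999 q [-0.65 -0.1   2.05  0.    1.19 -0.3 ]
T [-34.9 173.7   1. ] A [0.5 0.2 1.8]
```

```bash
python3 -m inch '{"translation":[[-4,22,0],[-9,44,0],[-13,65,0],[-18,87,0],[-22,108,0],[-26,130,0],[-30,152,0],[-35,174,0]],"angular":[[0,0,8],[0,0,16],[0,0,24],[0,0,32],[0,0,40],[0,0,48],[0,0,56],[0,0,64]],"jaw":[1,1,1,1,1,1,1,1]}';  python3 -m inch '{"translation":[[0,0,0],[0,0,0],[0,0,0],[0,0,0],[0,0,0]],"angular":[[0,0,8],[0,0,16],[0,0,24],[0,0,28],[0,0,28]],"jaw":[1,1,1,1,1]}'; python3 - <<'E'
from h import *
import cv2,pickle
to(.559,-.304,.005,(-22.5,))
m=eyes.camera_model("wrist");p=eyes.capture("wrist")
pickle.dump(m,open("m3.pkl","wb")); cv2.imwrite("pics/w3.png",cv2.resize(p[:,:,::-1],None,fx=1.5,fy=1.5,interpolation=cv2.INTER_CUBIC))
E
```

```text
time_s: 10.05
ee_pos: [0.5564, -0.3019, 0.1226]
tcp_rot: [-3.141, 0.001, 0.095]
ft_force: [-0.0, -0.7, -0.3]
finger_gap: 1.0
finger_force: 0.0
time_s: 10.55
ee_pos: [0.5556, -0.3015, 0.1227]
tcp_rot: [-3.141, 0.001, -0.388]
ft_force: [-0.3, 0.4, -0.1]
finger_gap: 1.001
finger_force: 0.0
now [ 0.5556 -0.3015  0.1227] yaw -22.2 t10.55 gap 1.001 q [-0.62  0.32  1.6  -0.    1.22  1.34]
T [  4.2   1.  117.7] A [-0.   0.1  0.3]
```

View pics/w3.png

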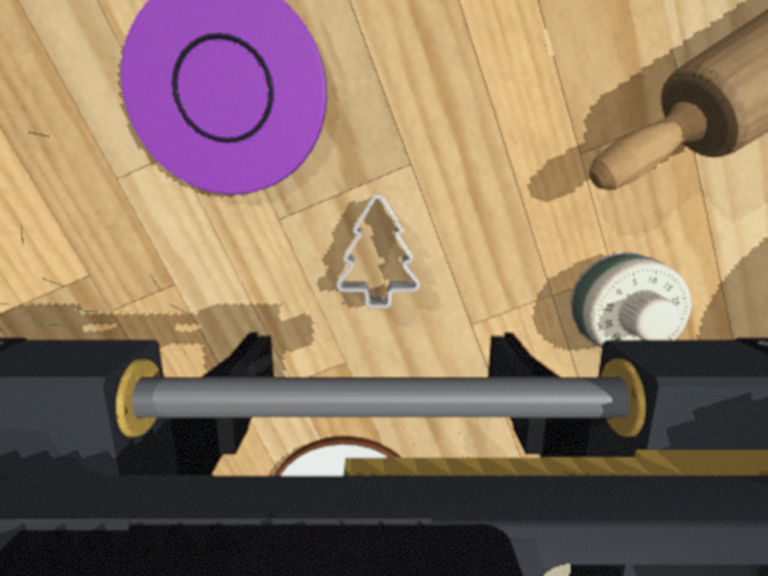

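The tree cutter has its tip at (378,197), its lowest branches at (338,290) and (419,289), and its trunk end at (379,304). It is lined up with the fingers.

```bash
python3 - <<'E'
from h import *
import pickle
m=pickle.load(open("m3.pkl","rb"))
q=lambda u,v,z=.02:w("",((u+.5)/1.5-.5,(v+.5)/1.5-.5),z,m)
t,a,b,k=q(378,197),q(338,289),q(419,289),q(379,304)
d=t-k;print(np.linalg.norm(d),np.degrees(np.arctan2(d[1],d[0])),np.linalg.norm(a-b));c=(t+k)/2;print(c)
g=c-.02*d/np.linalg.norm(d);print(g)
to(g[0],g[1],.005)
E
```

```text
0.06661046862503454 -21.775041143561218 0.050997931619677
[ 0.57822455 -0.30922662]
[ 0.5596516  -0.30180735]
now [ 0.5557 -0.3015  0.1229] yaw -22.1 t10.60 gap 1.000 q [-0.62  0.32  1.6  -0.    1.22  1.34]
T [  3.9  -1.2 117.9] A [-0.   0.1 -0. ]
```

```bash
python3 -m inch '{"translation":[[3,0,40],[3,0,80],[3,0,108],[3,0,118],[3,0,118]],"angular":[[0,0,0],[0,0,0],[0,0,0],[0,0,0],[0,0,0]],"jaw":[1,1,1,1,1]}'; python3 -m inch '{"translation":[[0,0,0],[0,0,0],[0,0,0],[0,0,0],[0,0,0],[0,0,0],[0,0,0],[0,0,0]],"angular":[[0,0,0],[0,0,0],[0,0,0],[0,0,0],[0,0,0],[0,0,0],[0,0,0],[0,0,0]],"jaw":[0.5,0.4,0.3,0.3,0.3,0.3,0.3,0.3]}'; python3 -c "
from h import *
import numpy as np
a=np.radians(23.2)
to(.4610-.0187*np.cos(a),.0795-.0187*np.sin(a),.085,(23.2,))"
```

```text
time_s: 11.1
ee_pos: [0.5575, -0.302, 0.0039]
tcp_rot: [-3.141, 0.004, -0.387]
ft_force: [-0.3, -0.2, -0.0]
finger_gap: 1.004
finger_force: 0.0
time_s: 11.9
ee_pos: [0.5591, -0.3031, 0.0064]
tcp_rot: [3.141, -0.001, -0.388]
ft_force: [-0.5, 0.5, 4.7]
finger_gap: 0.571
finger_force: 30.0
now [ 0.5591 -0.3031  0.0064] yaw -22.2 t11.90 gap 0.571 q [-0.62  0.48  1.64 -0.    1.03  1.34]
T [-248.5 -303.8  -78.8] A [  0.   -0.  -45.4]
```

```bash
python3 -m inch '{"translation":[[0,0,-45],[-15,-18,-80],[-43,-53,-80],[-71,-87,-80],[-99,-121,-80],[-127,-155,-80],[-155,-190,-80],[-183,-224,-80]],"angular":[[0,0,0],[0,0,-5],[0,0,-11],[0,0,-18],[0,0,-25],[0,0,-32],[0,0,-39],[0,0,-45]],"jaw":[0.3,0.3,0.3,0.3,0.3,0.3,0.3,0.3]}'; python3 -c "
from h import *
import numpy as np
a=np.radians(23.2)
to(.4610-.0187*np.cos(a),.0795-.0187*np.sin(a),.05,(23.2,))"
```

```text
time_s: 12.7
ee_pos: [0.4732, -0.0247, 0.0856]
tcp_rot: [-3.141, -0.0, 0.402]
ft_force: [1.7, -0.1, 0.4]
finger_gap: 0.57
finger_force: 30.0
now [ 0.4732 -0.0247  0.0856] yaw 23.0 t12.70 gap 0.570 q [-0.22  0.01  2.03  0.    1.1   0.95]
T [  10.9 -100.6   35.6] A [-0.  -0.  -0.2]
```

```bash
python3 -m inch '{"translation":[[4,-40,0],[8,-75,0],[11,-98,15],[11,-98,30],[11,-98,35],[11,-98,35]],"angular":[[0,0,0],[0,0,0],[0,0,0],[0,0,0],[0,0,0],[0,0,0]],"jaw":[0.3,0.3,0.3,0.3,0.3,0.3]}'; python3 -c "
from h import *
import numpy as np
a=np.radians(23.2)
to(.4610-.0187*np.cos(a),.0795-.0187*np.sin(a),.0145,(23.2,))"
```

```text
time_s: 13.3
ee_pos: [0.4455, 0.0682, 0.05]
tcp_rot: [-3.141, 0.002, 0.398]
ft_force: [-0.4, 0.3, 0.4]
finger_gap: 0.572
finger_force: 30.0
now [0.4455 0.0682 0.05  ] yaw 22.8 t13.30 gap 0.572 q [-0.02  0.01  2.11 -0.    1.03  1.15]
T [ 0.1 -4.3 35.5] A [-0.   0.1 -0.4]
```

```bash
python3 -m inch '{"translation":[[0,-3,20],[0,-3,32],[0,-3,36],[0,-3,36],[0,-3,36],[0,-3,36],[0,-3,36],[0,-3,36]],"angular":[[0,0,0],[0,0,0],[0,0,0],[0,0,0],[0,0,0],[0,0,0],[0,0,0],[0,0,0]],"jaw":[0.3,0.3,0.3,0.3,0.7,0.9,1,1]}'; python3 -m inch '{"translation":[[0,0,0],[0,0,-35],[0,0,-75],[0,0,-110],[0,0,-110]],"angular":[[0,0,0],[0,0,0],[0,0,0],[0,0,0],[0,0,0]],"jaw":[1,1,1,1,1]}'; python3 -c "
from h import *
to(.459,-.080,.125,70.2)"
```

```text
time_s: 14.1
ee_pos: [0.4453, 0.071, 0.0151]
tcp_rot: [3.141, -0.0, 0.398]
ft_force: [0.7, -0.6, -0.0]
finger_gap: 0.851
finger_force: 0.0
time_s: 14.6
ee_pos: [0.4492, 0.0711, 0.1304]
tcp_rot: [3.138, -0.009, 0.398]
ft_force: [1.0, 0.5, 0.1]
finger_gap: 0.999
finger_force: 0.0
now [0.4492 0.0711 0.1304] yaw 22.8 t14.60 gap 0.999 q [-0.02 -0.11  2.06  0.    1.19  1.16]
T [-49.5 143.    5.5] A [  0.4  -0.4 -47.4]
```

```bash
python3 -m inch '{"translation":[[-8,24,0],[-16,48,0],[-25,72,0],[-33,96,0],[-41,120,0],[-50,143,0],[-50,143,0],[-50,143,0]],"angular":[[0,0,-8],[0,0,-16],[0,0,-24],[0,0,-32],[0,0,-40],[0,0,-47],[0,0,-47],[0,0,-47]],"jaw":[1,1,1,1,1,1,1,1]}'; python3 - <<'E'
from h import *
import cv2,pickle
to(.459,-.08,.005,70.2)
m=eyes.camera_model("wrist");p=eyes.capture("wrist")
pickle.dump(m,open("m4.pkl","wb")); cv2.imwrite("pics/w4.png",cv2.resize(p[:,:,::-1],None,fx=1.5,fy=1.5,interpolation=cv2.INTER_CUBIC))
E
```

```text
time_s: 15.4
ee_pos: [0.4539, -0.0802, 0.1241]
tcp_rot: [-3.14, -0.0, 1.215]
ft_force: [0.2, 0.2, -0.1]
finger_gap: 1.0
finger_force: 0.0
now [ 0.4539 -0.0802  0.1241] yaw 69.6 t15.40 gap 1.000 q [-0.35 -0.08  2.04  0.    1.19  0.01]
T [  1.9   4.8 119.1] A [-0.1 -0.  -0.6]
```

View pics/w4.png

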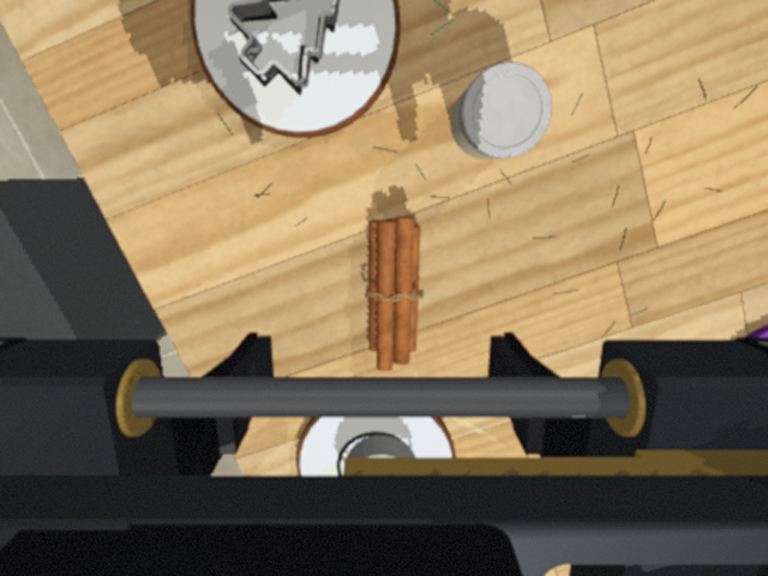

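The cinnamon spans (395,217) to (391,368), with its twine and centre at (394,293). It lies along the tool's x axis, between the fingers.

```bash
python3 - <<'E'
from h import *
import pickle
m=pickle.load(open("m4.pkl","rb"))
q=lambda u,v,z=.018:w("",((u+.5)/1.5-.5,(v+.5)/1.5-.5),z,m)
a,b=q(395,218),q(391,367);d=a-b;print(np.linalg.norm(d),np.degrees(np.arctan2(d[1],d[0])),(a+b)/2,q(394,293))
g=(a+b)/2
to(g[0],g[1],.005,70.0)
E
```

```text
0.09913858561432036 68.55550516332386 [ 0.4595912  -0.08705198] [ 0.46093194 -0.08541067]
now [ 0.454  -0.0796  0.1242] yaw 69.7 t15.45 gap 0.998 q [-0.35 -0.08  2.04  0.    1.19  0.01]
T [ -5.    8.  119.2] A [-0.1 -0.  -0.3]
```

```bash
python3 -m inch '{"translation":[[-4,6,40],[-4,6,80],[-4,6,108],[-4,6,118],[-4,6,118]],"angular":[[0,0,0],[0,0,0],[0,0,0],[0,0,0],[0,0,0]],"jaw":[1,1,1,1,1]}'; python3 -m inch '{"translation":[[0,0,0],[0,0,0],[0,0,0],[0,0,0],[0,0,0],[0,0,0],[0,0,0],[0,0,0]],"angular":[[0,0,0],[0,0,0],[0,0,0],[0,0,0],[0,0,0],[0,0,0],[0,0,0],[0,0,0]],"jaw":[0.5,0.3,0.1,0.1,0.1,0.1,0.1,0.1]}'; python3 -m inch '{"translation":[[0,0,-40],[0,0,-80],[0,0,-80]],"angular":[[0,0,0],[0,0,0],[0,0,0]],"jaw":[0.1,0.1,0.1]}'; python3 -c "
from h import *
to(.3870,.2362,.085,(140.8,))"
```

```text
time_s: 15.95
ee_pos: [0.4573, -0.0847, 0.0055]
tcp_rot: [-3.138, -0.0, 1.218]
ft_force: [-0.1, 0.7, 0.2]
finger_gap: 1.001
finger_force: 0.0
time_s: 16.75
ee_pos: [0.4587, -0.086, 0.0069]
tcp_rot: [3.142, 0.0, 1.218]
ft_force: [-0.3, 1.2, -0.0]
finger_gap: 0.383
finger_force: 30.0
time_s: 17.05
ee_pos: [0.4628, -0.0874, 0.0923]
tcp_rot: [3.132, -0.0, 1.218]
ft_force: [1.5, 0.1, -0.2]
finger_gap: 0.388
finger_force: 30.0
now [ 0.4628 -0.0874  0.0923] yaw 69.8 t17.05 gap 0.388 q [-0.35 -0.02  2.05  0.    1.11 -0.  ]
T [ 277.5 -183.     5.4] A [  0.5   0.3 -71. ]
```

```bash
python3 -m inch '{"translation":[[35,-23,0],[69,-46,0],[104,-69,0],[139,-92,0],[173,-115,0],[208,-138,0],[243,-160,0],[277,-183,0]],"angular":[[0,0,-8],[0,0,-16],[0,0,-24],[0,0,-32],[0,0,-40],[0,0,-48],[0,0,-56],[0,0,-64]],"jaw":[0.1,0.1,0.1,0.1,0.1,0.1,0.1,0.1]}'; python3 -m inch '{"translation":[[0,0,0],[0,0,20],[0,0,35],[0,0,35]],"angular":[[0,0,-7],[0,0,-7],[0,0,-7],[0,0,-7]],"jaw":[0.1,0.1,0.1,0.1]}'; python3 -c "
from h import *
to(.3870,.2362,.0152,(140.8,))"
```

```text
time_s: 17.85
ee_pos: [0.3817, 0.2387, 0.0863]
tcp_rot: [-3.141, -0.0, 2.341]
ft_force: [1.2, 0.0, 0.0]
finger_gap: 0.388
finger_force: 30.0
time_s: 18.25
ee_pos: [0.3802, 0.2364, 0.0492]
tcp_rot: [-3.137, -0.003, 2.458]
ft_force: [-0.6, -0.3, -0.5]
finger_gap: 0.387
finger_force: 30.0
now [0.3802 0.2364 0.0492] yaw 140.8 t18.25 gap 0.387 q [ 0.38  0.01  2.11 -0.    1.03 -0.51]
T [-5.5  4.3 33.9] A [-0.3 -0.1  0. ]
```

```bash
python3 -m inch '{"translation":[[-5,3,18],[-5,3,30],[-5,3,34],[-5,3,34],[-5,3,34],[-5,3,34],[-5,3,34],[-5,3,34]],"angular":[[0,0,0],[0,0,0],[0,0,0],[0,0,0],[0,0,0],[0,0,0],[0,0,0],[0,0,0]],"jaw":[0.1,0.1,0.1,0.1,0.5,0.8,1,1]}'; python3 -m inch '{"translation":[[0,0,0],[0,0,0],[0,0,-40],[0,0,-80],[0,0,-120],[0,0,-150],[0,0,-150]],"angular":[[0,0,0],[0,0,0],[0,0,0],[0,0,0],[0,0,0],[0,0,0],[0,0,0]],"jaw":[1,1,1,1,1,1,1]}'; python3 - <<'E'
from rig import eyes
import cv2
p=eyes.capture("top")[:,:,::-1]
cv2.imwrite("pics/top1.png",cv2.resize(p[115:295,110:350],None,fx=800/240,fy=800/240,interpolation=cv2.INTER_CUBIC))
E
```

```text
time_s: 19.05
ee_pos: [0.3887, 0.2365, 0.0183]
tcp_rot: [3.141, 0.0, 2.457]
ft_force: [0.0, 0.1, 0.1]
finger_gap: 0.666
finger_force: 0.0
time_s: 19.75
ee_pos: [0.3916, 0.2376, 0.1731]
tcp_rot: [3.133, 0.005, 2.457]
ft_force: [0.8, 0.2, -0.4]
finger_gap: 1.003
finger_force: 0.0
```

View pics/top1.png

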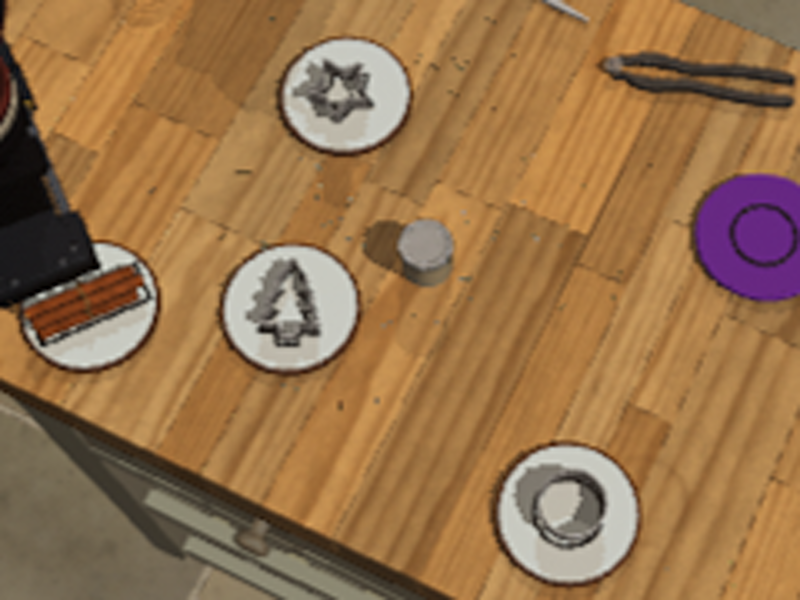

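All four sit on their boards. To check the centring, I'll overlay the ideal top outlines in an enlarged montage.

```bash
python3 - <<'E'
from h import *
import cv2
m=eyes.camera_model("top");T=m["camera_from_world"];K=m["mtx"]
p=eyes.capture("top")[:,:,::-1]; s=7.5
def proj(P): 
    c=P@T[:3,:3].T+T[:3,3]; u=c@K.T; return u[:,:2]/u[:,2:]
def circ(r):
    a=np.linspace(0,2*np.pi,40); return np.c_[r*np.cos(a),r*np.sin(a)]
def rect(l,b): return np.array([[l,b],[l,-b],[-l,-b],[-l,b],[l,b]])
tri=np.array([[35,0],[-24,26],[-24,-26],[35,0]])/1000
out=[]
for c,z,sh,ang in [((.6624,.1331),.03,circ(.0275),0),((.4011,-.2089),.034,circ(.028),0),((.4595,.0793),.028,tri,23.2),((.3873,.2359),.030,rect(.0505,.0195),-39.2)]:
    a=np.radians(ang);Rm=np.array([[np.cos(a),-np.sin(a)],[np.sin(a),np.cos(a)]])
    u=proj(np.c_[sh@Rm.T+c,np.full(len(sh),z)]); o=np.round(proj(np.array([[*c,z]]))[0]).astype(int)-[26,19]
    im=cv2.resize(p[o[1]:o[1]+39,o[0]:o[0]+52],None,fx=s,fy=s,interpolation=cv2.INTER_CUBIC)
    cv2.polylines(im,[np.round((u-o+.5)*s-.5).astype(np.int32)],False,(0,255,0),1); out.append(im)
cv2.imwrite("pics/chk.png",np.vstack([np.hstack(out[:2]),np.hstack(out[2:])]))
# mm per crop px
print(w("top",(260,200),.03),w("top",(261,200),.03),w("top",(260,201),.03))
E
```

```text
[ 0.54968165 -0.07700437] [ 0.55090855 -0.07954767] [ 0.54695457 -0.07830568]
```

View pics/chk.png

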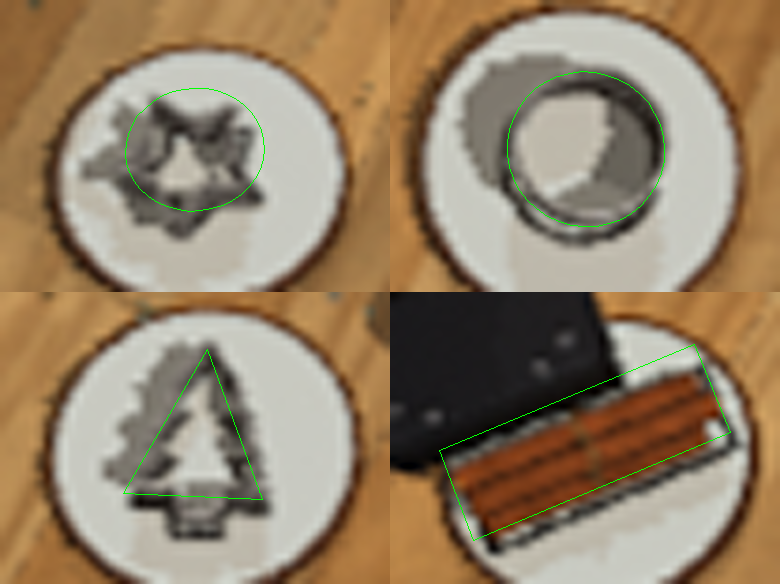

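Round, tree and cinnamon match the overlay to within a few mm. The star's tips at (155,98), (262,198) and (180,235) fit a centred star, allowing for its 22 mm walls. The fingers are clear of all four.

```bash
python3 -c "
from rig import order
print(order.sign_off())"
```

```text
the job is handed in; nothing more can be done
None
```

I placed the star, round and fir-tree cutters and the cinnamon on their matching boards, let go of them, and handed the job in at about 20 s; the last camera check put each within about 6 mm of its drawing's centre, and the judge's result was not shown.

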